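# Lever stop check on two brake lever units before packing

### The arm

A 6-joint arm with a two-finger parallel gripper is mounted at the origin on the work surface. World frame = base frame: x ahead of the robot, y to its left, z up, the work surface at z = 0. Lengths are in mm, angles in degrees, forces in N, time in s.
With the tool pointing down it reaches from about 350 to 850 mm from the base axis. Payload 8.1 kg.
Tool frame: the origin (TCP) lies midway between the tips of the shut fingers; the grasp point (between the pads) lies 19 mm behind it; z points along the fingers, y is the line along which they close (so a half turn about z gives the same grasp; the last joint's range is limited). The gripper opens to 85 mm and grips with 20 to 120 N. Pads are 22 mm wide; open, the fingers measure 114 mm over their backs; the gripper's body (76 mm by 85 mm) begins 54 mm behind the grasp point. The pads swing forward as they close: fully open they stand 13 mm farther back than shut.
Start: joints at [-78.575, 7.471, 85.268, -0, 87.261, -4.893], TCP at [168.6, -575.829, 231.292] pointing down, gripper open.
Joint ranges: [-169.43, 169.43], [-51.17, 129.36], [1.28, 143.12], [-76.62, 256.62], [0, 156.53], [-152.29, 152.29]. Speed limits (degrees/s): [136.94, 136.94, 159.86, 180, 180, 180].

### API

Orientations are given as [roll, pitch, yaw] about the fixed x, y, z axes, in that order (R = Rz(yaw) Ry(pitch) Rx(roll)).
In Python, from bench import r gives the robot as it stands.
- The arm moves only by the tool step_arm, never from a script. Its arguments are lists of equal length, an entry for each row: "delta_pos": the shift along the world's x, y, z in units of 200 mm (1.0 is 200 mm), a list of three; "spin": the turn about the world's z in units of 180 degrees (1.0 is 180 degrees). In form: {"delta_pos": [[dx, dy, dz], ...], "spin": [spin, ...]}. A call has 1 to 8 rows; each row shifts and turns the commanded pose from where the row before left it; what a row does not reach is not made up. A row lasts 1/8 s, in which the tool goes at most 62.5 mm and 10.7 degrees, less where a joint would pass 70% of its speed; a pose out of reach is approached as far as the arm can. A call with a number of a shift or a turn outside -1 to 1 is refused whole. A call with a gripper value outside its range is refused whole. "gripper" is the opening, from -1 (shut) to 1 (fully open), set as the call begins (left out, the last holds). The fingers move at their own pace and stop on an object; "squeeze" is the grip in N (left out, the last holds). Time passes only in rows, so rows that do not move let the fingers close. It gives the time, the measured TCP pose, the force, the opening and the grip force at its end, in the units of the state.
- r.sense(): the state, without advancing time (a new reading comes with each control period).
- r.snapshot(name): name is "scene" or "top"; returns a dict with "pixels" (420x560x3 uint8, blue, green, red), "fx", "fy", "cx", "cy" (pixels), "dist_coeffs" ([k1, k2, p1, p2, k3] as OpenCV has them; the pictures are not rectified), "camera_from_world" (4x4, takes a point from world to camera coordinates). Camera axes: x right, y up, looking along -z (the intrinsics and any distortion apply to the point x, -y, -z); pixel columns grow to the right and rows downward; lengths in mm; the calibration is good to about 2 mm. A picture is of the moment at which its call begins. There is no depth.
- r.hand_in(): hands the job in; it is judged then, once.
The state is a dict: "time": time; "joint_pos": joint angles; "qd": joint speeds; "joint_efforts": joint torques, N m; "tool_pos": TCP position; "tcp_rot": TCP orientation; "ft_force": force on the tool from outside, world axes, zero at the start; "wrist_torque": the same for the moment, N m; "finger_gap": finger opening in mm; "grip_force": force on a finger pad.
Only numpy, scipy, OpenCV 4.12 (cv2) and the standard library are available. Lean on these libraries where they do the work, as an engineer would, in place of code of your own. Each camera call takes 0.05 s, during which the arm holds its last target. There are 200 camera calls.

### The job

Two brake lever units wait on the packing bench, and one was assembled without its lever stop: starting with the unit on the robot's left, press each lever with the backs of the closed fingers towards the grip as far as it will go, to see whether it stops short, letting the first come right back out before pressing the second. Then show the fault: finish while holding the lever that comes right in to the grip pressed in against it, with the other lever fully out. Do not take hold of the levers or lift anything, do not shove the heavy stands along, and leave everything else on the bench where it is.

Things in the scene. Friction and masses are not known exactly. Their poses are not given: they have to be found in the camera images.
- unit_a: one of two look-alike brake lever units, told apart only by place. Loose stand, 4.5 kg or a little more: steel base plate 120 (x) x 200 (y) x 20 mm; a post and clamp near the -y end hold a bar stub lying along y. The lever, lever_a, is on the -x side, towards the robot; yaw up to 0.35 rad. Highest point 120 mm. Over some 18 N of level push the stand may slide. Origin: centre of the base's underside, z up
- unit_b: one of two look-alike brake lever units, told apart only by place. Loose stand, 4.5 kg or a little more: steel base plate 120 (x) x 200 (y) x 20 mm; a post and clamp near the -y end hold a bar stub lying along y. The lever, lever_b, is on the -x side, towards the robot; yaw up to 0.35 rad. Highest point 120 mm. Over some 18 N of level push the stand may slide. Origin: centre of the base's underside, z up
- lever_a (a joint): angle (rad) of the lever of unit_a: 0 = fully out, where its spring holds it, growing towards the grip. One of the two levers stops at 0.26, its end 24 mm short of the grip; the other goes on to 0.465, its end on the grip; only pressing tells which. At the blade point the spring pushes back 2.5 N when out, 4 N at 0.26, 5 N at 0.465; at its end the lever goes solid
- lever_b (a joint): angle (rad) of the lever of unit_b: 0 = fully out, where its spring holds it, growing towards the grip. One of the two levers stops at 0.26, its end 24 mm short of the grip; the other goes on to 0.465, its end on the grip; only pressing tells which. At the blade point the spring pushes back 2.5 N when out, 4 N at 0.26, 5 N at 0.465; at its end the lever goes solid
- blade_a (a point): place to press on the lever of unit_a: outer face of the aluminium blade, 90 mm from the upright pivot, 30 mm from the ball end, 95 mm above the bench; moves with the lever. Own y: along the blade to the ball end; own +x: through the blade to the grip. Blade 8 mm thick, 14 high, 85 long. It swings level along the unit's +x, 23 mm to 0.26 and 41 mm to 0.465
- blade_b (a point): place to press on the lever of unit_b: outer face of the aluminium blade, 90 mm from the upright pivot, 30 mm from the ball end, 95 mm above the bench; moves with the lever. Own y: along the blade to the ball end; own +x: through the blade to the grip. Blade 8 mm thick, 14 high, 85 long. It swings level along the unit's +x, 23 mm to 0.26 and 41 mm to 0.465
- grip_a (a point): middle of the black rubber grip of unit_a, on the bar's axis 95 mm above the bench; grip 33 mm across, 132 mm long along the unit's y. The lever's pivot lies 36 mm to -x and 90 mm to -y of this point in the unit's axes
- grip_b (a point): middle of the black rubber grip of unit_b, on the bar's axis 95 mm above the bench; grip 33 mm across, 132 mm long along the unit's y. The lever's pivot lies 36 mm to -x and 90 mm to -y of this point in the unit's axes
- jar: bystander: white plastic grease jar, 45 mm across, 48 mm high, loose between the two units; origin under its centre
- tape: bystander: roll of clear tape lying flat, 96 mm across, 48 mm high, loose, near the robot; origin under its centre
- hexkey: bystander: L-shaped steel hex key lying flat, 96 x 31 mm, 6 mm thick, loose, between the units on the robot's side; origin under the middle of its long leg, along its x
- clamp1: bystander: black moulded half clamp, an arch 94 mm wide (y), 40 mm deep and 70 mm high, loose, in a row beyond the units; origin under its centre
- clamp2: bystander: black moulded half clamp, an arch 94 mm wide (y), 40 mm deep and 70 mm high, loose, in a row beyond the units; origin under its centre
- clamp3: bystander: black moulded half clamp, an arch 94 mm wide (y), 40 mm deep and 70 mm high, loose, in a row beyond the units; origin under its centre
- carton: bystander: white retail carton lying loose near the robot, 75 x 130 (y) mm, 75 mm high; origin under its centre

How it is judged (in metres and radians):
On the way, in this order (a step that is already met when the one before it is completed fails the run):
1. the lever of the unit on the robot's left is pressed in by the fingers to its end of travel while the other is out (((world y of unit_a above 0 m and (value of joint lever_a above 0.43 rad and contact force between the fingers and unit_a above 2 N) and value of joint lever_b below 0.04 rad) or (world y of unit_b above 0 m and (value of joint lever_b above 0.235 rad and contact force between the fingers and unit_b above 2 N) and value of joint lever_a below 0.04 rad))), for 0.2 s.
2. the lever of the unit on the robot's right is pressed in by the fingers to its end of travel, the left one being back out (((world y of unit_a below 0 m and (value of joint lever_a above 0.43 rad and contact force between the fingers and unit_a above 2 N) and value of joint lever_b below 0.04 rad) or (world y of unit_b below 0 m and (value of joint lever_b above 0.235 rad and contact force between the fingers and unit_b above 2 N) and value of joint lever_a below 0.04 rad))), for 0.2 s.
At the end, for the whole second after the job is handed in: the lever without a stop is held in by the fingers against the grip (beyond 0.43 rad, with more than 2 N), the other lever is out (below 0.04 rad), and both stands are upright (within 0.1 rad), on the bench and within 30 mm of where they stood (value of joint lever_a above 0.43 rad and contact force between the fingers and unit_a above 2 N and value of joint lever_b below 0.04 rad and distance of each of unit_a, unit_b from where it was at the start of the episode below 0.03 m and angle between each of unit_a, unit_b's own z axis and vertical below 0.1 rad and height (world z) of each of unit_a, unit_b below 0.01 m); the arm keeps its last pose, push and grip.
It fails at once if a stand is shoved more than 30 mm, lifted 10 mm or tipped 0.1 rad (not ((distance of unit_a from where it was at the start of the episode below 0.03 m and angle between unit_a's own z axis and vertical below 0.1 rad and height (world z) of unit_a below 0.01 m) and (distance of unit_b from where it was at the start of the episode below 0.03 m and angle between unit_b's own z axis and vertical below 0.1 rad and height (world z) of unit_b below 0.01 m))).
It fails at once if a lever's blade is taken between the fingers (the grasp point inside the blade) ((x of the grasp point in the frame of blade_a between -0.003 and 0.011 m and y of the grasp point in the frame of blade_a between -0.07 and 0.035 m and z of the grasp point in the frame of blade_a between -0.02 and 0.012 m) or (x of the grasp point in the frame of blade_b between -0.003 and 0.011 m and y of the grasp point in the frame of blade_b between -0.07 and 0.035 m and z of the grasp point in the frame of blade_b between -0.02 and 0.012 m)).
It fails at once if another thing on the bench is moved more than 20 mm (distance of any of jar, tape, hexkey, clamp1, clamp2, clamp3, carton from where it was at the start of the episode above 0.02 m).
It also fails if it takes over 67 s, if anything falls off the work surface, if the arm or the gripper's body presses on something with over 40 N, if the wrist force passes 120 N, or if a joint passes its speed limit or range.

## Working session

There is one attempt and no reset: what is moved stays moved. The work goes in short steps, Python scripts to look and compute and a tool call to move; the robot and the scene stay as the last step left them, time stands still between calls to the robot, and variables do not carry over. Pictures are saved under pics/ and viewed, at most 10 in all, crops included, and the job is handed in when it is done.

Besides the shell and the picture viewer there is one more tool, called after "Request:" as a command line: name --pt "numbers of a row" for each row, then --argument value for the rest. step_arm: Moves the arm, as the interface text tells. Shifts and turns lie within -1 to 1; 1 stands for 200 mm of shift or 180 degrees of turn. Its arguments: {"type":"object","properties":{"delta_pos":{"type":"array","items":{"type":"array","items":{"type":"number","minimum":-1,"maximum":1}}},"spin":{"type":"array","items":{"type":"number","minimum":-1,"maximum":1}},"gripper":{"type":"number"},"squeeze":{"type":"number"}},"required":["delta_pos","spin"]}

```bash
mkdir -p pics
cat > h.py <<'E'
import numpy as np, cv2, pickle
from bench import r
def snap(n,f):
    s=r.snapshot(n); cv2.imwrite(f'pics/{f}.png',s['pixels']); pickle.dump({k:np.array(v) for k,v in s.items()},open(f'{f}.pkl','wb')); return s
def back(s,u,v,z):
    K=np.array([[s['fx'],0,s['cx']],[0,s['fy'],s['cy']],[0,0,1]],float)
    p=cv2.undistortPoints(np.array([[[u,v]]],float),K,np.array(s['dist_coeffs'],float))[0,0]
    T=np.array(s['camera_from_world']); R=T[:3,:3]; c=-R.T@T[:3,3]
    d=R.T@np.array([p[0],-p[1],-1]); return c+d*(z-c[2])/d[2]
def proj(s,P):
    K=np.array([[s['fx'],0,s['cx']],[0,s['fy'],s['cy']],[0,0,1]],float)
    T=np.array(s['camera_from_world']); q=(T[:3,:3]@np.array(P,float).T).T+T[:3,3]; q=q*[1,-1,-1]
    return cv2.projectPoints(q,np.zeros(3),np.zeros(3),K,np.array(s['dist_coeffs'],float))[0][:,0]
E
python3 - <<'E'
from h import *
for n in('top','scene'):
    s=snap(n,n+'0'); T=np.array(s['camera_from_world']); print(n,-T[:3,:3].T@T[:3,3],s['fx'])
t=cv2.imread('pics/top0.png'); cv2.imwrite('pics/top0x.png',cv2.resize(t,(800,600)))
print(r.sense())
E
```

```text
top [ 393.86639508   16.28178886 1027.99834586] 483.8324294080291
scene [942.96717828 219.79113356 739.67442675] 403.40141631612454
{'time': 0.1, 'joint_pos': array([-7.85737890e+01,  7.51307282e+00,  8.53233484e+01,  8.67120634e-04,
        8.72625124e+01, -4.89228585e+00]), 'qd': array([ 0.09072508, -0.09779298, -0.04501361,  0.00960222, -0.0853082 ,
        0.06846773]), 'joint_efforts': array([-1.08679656e-04, -5.70950246e+01, -5.01941657e+01, -2.50442617e-04,
        8.05872754e-03, -9.48555027e-06]), 'tool_pos': array([ 168.52013181, -575.32227371,  230.32249076]), 'tcp_rot': array([-1.79901501e+02, -9.30023331e-03,  1.63184467e+01]), 'ft_force': array([ 0.27003713,  0.03111146, -0.46306485]), 'wrist_torque': array([-1.18683740e-05, -5.51169434e-02,  2.16547223e-03]), 'grip_force': 0.0, 'finger_gap': 85.14051051893894}
```

View pics/top0x.png

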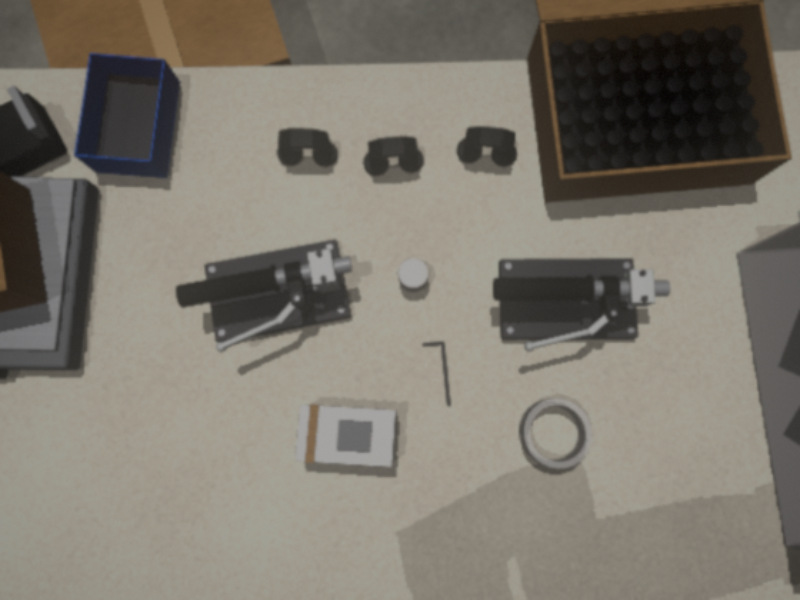

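View pics/scene0.png

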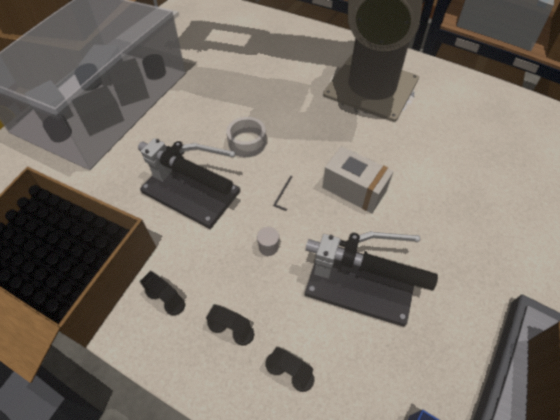

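The top view (shown enlarged 800x600) has the left unit (+y) around (275,290) and the right unit around (567,300). Both levers are on the robot's side, the carton is at (350,437), the tape at (557,433) and the jar at (413,273). I'll enlarge both units.

Run:
```python
from h import *
t=cv2.imread('pics/top0.png')
a=t[165:250,115:265];b=t[175:250,335:485]
im=np.vstack([cv2.resize(c,None,fx=5,fy=5*0.73 if 0 else 3.7,interpolation=cv2.INTER_CUBIC) for c in(a,b)])
cv2.imwrite('pics/c1.png',cv2.convertScaleAbs(im,alpha=1.6,beta=15)); print(im.shape)
```

```text
(592, 750, 3)
```

View pics/c1.png

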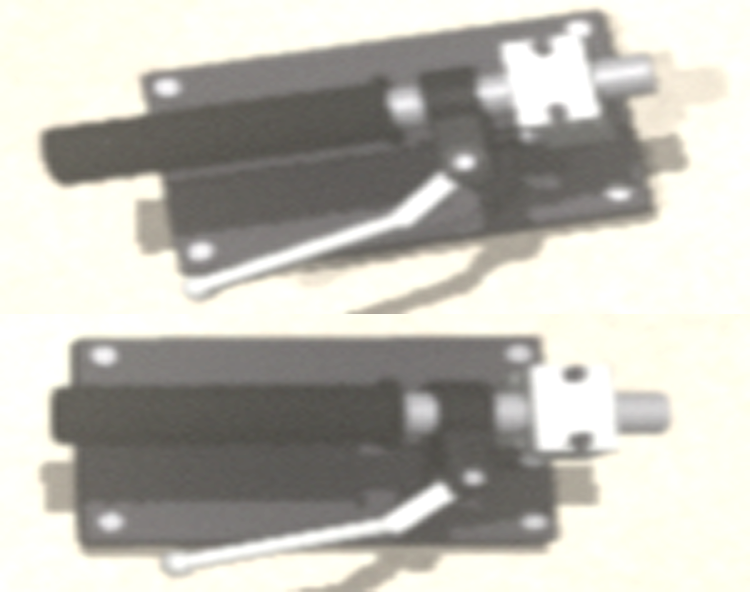

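Run:
```python
from h import *
s=pickle.load(open('top0.pkl','rb'))
for n,u0,v0,pts in(('L',115,165,dict(ball=(195,288,95),piv=(463,160,105),b0=(400,217,102),gripend=(55,155,95),tl=(142,75,20),tr=(605,12,20),br=(655,213,20),bl=(180,272,20))),
 ('R',335,175,dict(ball=(175,248,95),piv=(472,164,105),b0=(392,211,102),gripend=(60,101,95),tl=(75,28,20),tr=(542,24,20),br=(555,231,20),bl=(85,234,20)))):
    W={}
    for k,(x,y,z) in pts.items():
        W[k]=back(s,(x+.5)/5-.5+u0,(y+.5)/3.7-.5+v0,z)[:2]; print(n,k,W[k].round(1))
    d=W['tl']-W['tr'];d2=W['bl']-W['br']
    print('edges',np.linalg.norm(d),np.linalg.norm(d2),np.linalg.norm(W['tl']-W['bl']),np.linalg.norm(W['tr']-W['br']))
    for q in(d,d2): print('yaw',np.degrees(np.arctan2(-q[0],q[1])))
    c=(W['tl']+W['tr']+W['bl']+W['br'])/4; print('cen',c)
    q=W['ball']-W['piv'];print('piv-ball',np.linalg.norm(q),'lever dir deg',np.degrees(np.arctan2(-q[0],q[1])))
    q=W['ball']-W['b0'];print('blade dir',np.degrees(np.arctan2(-q[0],q[1])))
```

```text
L ball [490.5 263.1]
L piv [553.4 159.3]
L b0 [524.5 183.8]
L gripend [562.  318.4]
L tl [621.1 307.7]
L tr [653.3 111.9]
L br [535.4  92. ]
L bl [507.4 289.3]
edges 198.49190415408384 199.27124887531986 115.1129597942609 119.58732096630665
yaw 9.353159891798393
yaw 8.06663015738661
cen [579.32047221 200.23912802]
piv-ball 121.40949048594669 lever dir deg 31.19912952408052
blade dir 23.2055271877077
R ball [ 480.6 -152.3]
R piv [ 520.4 -266.8]
R b0 [ 497.  -235.3]
R gripend [ 559.6 -111.9]
R tl [ 615.5 -130.7]
R tr [ 612.4 -328.9]
R br [ 493.2 -324.1]
R bl [ 496.5 -128.8]
edges 198.20343282885136 195.33793285705815 119.07080730302773 119.33488459778454
yaw -0.8933014633954303
yaw -0.9604411046640761
cen [ 554.38859889 -228.14711871]
piv-ball 121.24244061390844 lever dir deg 19.170243490571995
blade dir 11.207339859229775
```

Request:
step_arm --pt "0 0 0.25" --pt "0 0 0.25" --pt "0.17 0.24 0" --pt "0.17 0.24 0" --pt "0.17 0.24 0" --pt "0.17 0.24 0" --pt "0.17 0.24 0" --pt "0.17 0.24 0" --spin '[0.055,0.055,0.055,0.055,0.055,0.055,0.055,0.055]' --gripper -1 --squeeze 40

```text
time: 1.1
tool_pos: [373.2, -286.0, 331.0]
tcp_rot: [-180.0, -0.0, 95.8]
ft_force: [0.5, -0.5, 0.7]
finger_gap: -0.0
grip_force: 0.0
```

Request:
step_arm --pt "0.05 0.28 0" --pt "0.05 0.28 0" --pt "0.05 0.28 0" --pt "0.05 0.28 0" --pt "0.05 0.28 -0.1" --pt "0.05 0.28 -0.1" --pt "0.05 0.28 -0.1" --pt "0.05 0.28 -0.1" --spin '[0.016,0,0,0,0,0,0,0]'

```text
time: 2.1
tool_pos: [452.4, 162.1, 250.5]
tcp_rot: [180.0, 0.0, 98.4]
ft_force: [1.4, -0.1, 0.0]
finger_gap: -0.0
grip_force: 0.0
```

Request:
step_arm --pt "0 0.28 -0.2" --pt "0 0.05 -0.2" --pt "0 0 -0.2" --pt "0 0 -0.2" --pt "0 0 0" --pt "0 0 0" --spin '[0,0,0,0,0,0]'

```text
time: 2.85
tool_pos: [453.3, 221.2, 96.4]
tcp_rot: [179.9, -0.0, 98.4]
ft_force: [0.2, 0.6, 0.2]
finger_gap: -0.3
grip_force: 0.0
```

Request:
step_arm --pt "0.03 0.03 -0.07" --pt "0 0 0" --spin '[0,0]'

```text
time: 3.1
tool_pos: [459.6, 227.4, 82.5]
tcp_rot: [179.9, -0.0, 98.4]
ft_force: [-1.3, -1.3, -0.6]
finger_gap: -0.2
grip_force: 0.0
```

Run:
```python
from h import *
s=snap('scene','s1'); t=snap('top','t1')
a=cv2.resize(s['pixels'][170:330,270:460],(570,480));b=cv2.resize(t['pixels'][155:275,110:270],(640,480))
cv2.imwrite('pics/c2.png',cv2.resize(cv2.convertScaleAbs(np.hstack([a,b]),alpha=1.4,beta=10),(800,318)))
x=r.sense();print(x['tool_pos'],x['ft_force'])
```

```text
[459.51860033 227.25761249  82.72222041] [0.40606031 0.27332972 0.29874806]
```

View pics/c2.png

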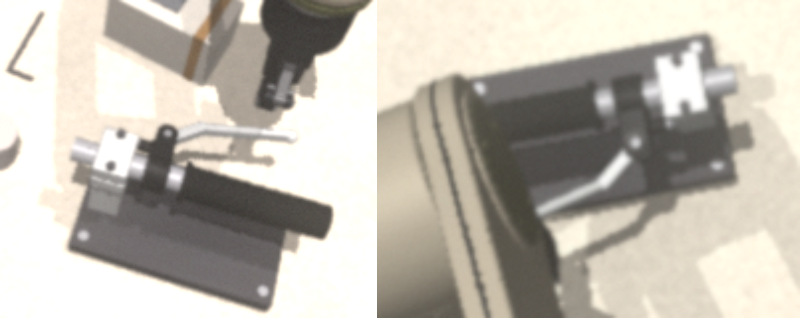

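The crop shows the shut fingers at about (275,95), just on the robot side of the left unit's lever blade, which runs from (200,130) to (290,135). The path is clear, so I'll press.

Request:
step_arm --pt "0.03 0.005 0" --pt "0.03 0.005 0" --pt "0.03 0.005 0" --pt "0.03 0.005 0" --pt "0 0 0" --pt "0 0 0" --spin '[0,0,0,0,0,0]'

```text
time: 3.95
tool_pos: [482.4, 231.0, 80.8]
tcp_rot: [-180.0, 0.0, 98.4]
ft_force: [-0.2, -1.0, 0.3]
finger_gap: -0.0
grip_force: 0.0
```

Request:
step_arm --pt "0.025 0.005 0" --pt "0.025 0.005 0" --pt "0.025 0.005 0" --pt "0 0 0" --pt "0 0 0" --spin '[0,0,0,0,0]'

```text
time: 4.58
tool_pos: [497.3, 234.0, 80.7]
tcp_rot: [-180.0, 0.0, 98.4]
ft_force: [-4.2, 1.7, -1.3]
finger_gap: 0.0
grip_force: 1.8
```

Request:
step_arm --pt "0.02 0.003 0" --pt "0.01 0.002 0" --pt "0 0 0" --spin '[0,0,0]'

```text
time: 4.95
tool_pos: [503.4, 235.1, 80.9]
tcp_rot: [-180.0, -0.0, 98.4]
ft_force: [-4.1, 2.0, -1.0]
finger_gap: 0.3
grip_force: 2.1
```

Request:
step_arm --pt "0.01 0.002 0" --pt "0 0 0" --pt "0 0 0" --spin '[0,0,0]'

```text
time: 5.32
tool_pos: [505.3, 235.5, 80.9]
tcp_rot: [-180.0, -0.0, 98.4]
ft_force: [-5.0, 1.8, -1.2]
finger_gap: 0.1
grip_force: 2.1
```

Request:
step_arm --pt "0.01 0.002 0" --pt "0 0 0" --pt "0 0 0" --spin '[0,0,0]'

```text
time: 5.7
tool_pos: [507.3, 236.0, 80.9]
tcp_rot: [-180.0, -0.0, 98.4]
ft_force: [-6.5, 4.3, -0.1]
finger_gap: -0.2
grip_force: 2.4
```

Request:
step_arm --pt "0.005 0.001 0" --pt "0 0 0" --pt "0 0 0" --spin '[0,0,0]'

```text
time: 6.08
tool_pos: [508.0, 236.3, 80.9]
tcp_rot: [-179.9, -0.0, 98.4]
ft_force: [-6.1, 2.6, 0.6]
finger_gap: 0.2
grip_force: 2.9
```

Request:
step_arm --pt "0.005 0.001 0" --pt "0 0 0" --pt "0 0 0" --spin '[0,0,0]'

```text
time: 6.45
tool_pos: [508.3, 236.4, 80.8]
tcp_rot: [-179.9, -0.0, 98.4]
ft_force: [-11.0, 2.7, 3.3]
finger_gap: 0.1
grip_force: 5.1
```

The force jumped from about 6 to 11 N at roughly 23 mm of travel, so this looks like a stop. I'll hold it a moment and look at the gap.

Request:
step_arm --pt "0.003 0 0" --pt "0 0 0" --pt "0 0 0" --spin '[0,0,0]'

```text
time: 6.82
tool_pos: [508.3, 236.4, 80.8]
tcp_rot: [-179.8, -0.0, 98.4]
ft_force: [-13.3, 2.2, 5.6]
finger_gap: 0.4
grip_force: 6.4
```

Run:
```python
from h import *
s=snap('scene','s2')
a=s['pixels'][170:330,270:460]
cv2.imwrite('pics/c3.png',cv2.convertScaleAbs(cv2.resize(a,(712,600),interpolation=cv2.INTER_CUBIC),alpha=1.4,beta=10))
```

```text
(no output)
```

View pics/c3.png

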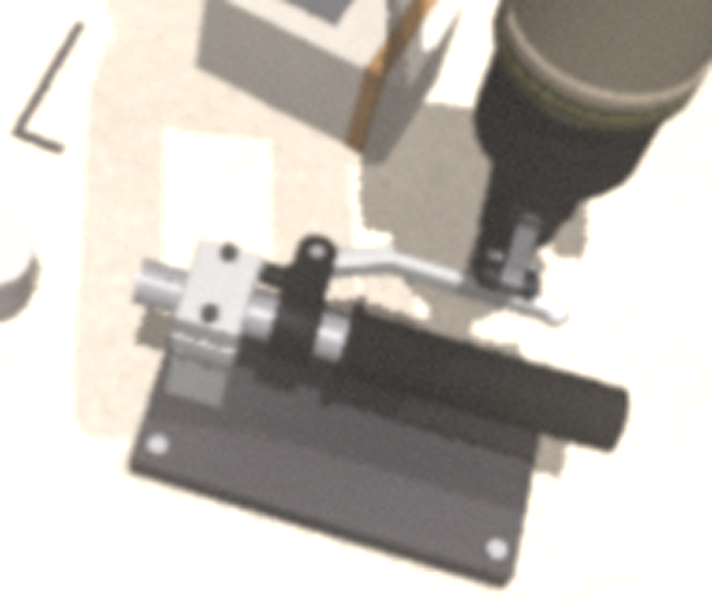

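The left lever stops clearly short: its ball is at (555,315) and the grip edge at about (560,370). So the right unit is the faulty one. Backing off and moving over to it.

Request:
step_arm --pt "-0.1 -0.015 0" --pt "-0.12 -0.02 0" --pt "-0.12 -0.02 0" --pt "0 -0.1 0.2" --pt "0 -0.28 0.1" --pt "0 -0.28 0" --pt "0 -0.28 0" --pt "0 -0.28 0" --spin '[0,0,0,0,-0.013,-0.013,-0.013,-0.013]'

```text
time: 7.88
tool_pos: [443.1, -21.2, 142.2]
tcp_rot: [179.8, 0.1, 89.0]
ft_force: [1.2, 0.0, 0.6]
finger_gap: 0.3
grip_force: 0.0
```

Request:
step_arm --pt "0 -0.28 0" --pt "0 -0.28 0" --pt "0 -0.23 -0.1" --pt "0 0 -0.1" --pt "0 0 0" --pt "0 0 0" --spin '[0,0,0,0,0,0]'

```text
time: 8.62
tool_pos: [442.9, -177.0, 102.0]
tcp_rot: [179.9, 0.1, 89.1]
ft_force: [0.5, -0.1, 0.8]
finger_gap: 0.2
grip_force: 0.0
```

Request:
step_arm --pt "0 -0.02 -0.1" --pt "0 0 0" --pt "0.04 0 0" --pt "0.04 0 0" --pt "0.04 0 0" --pt "0 0 0" --spin '[0,0,0,0,0,0]'

```text
time: 9.38
tool_pos: [466.8, -180.8, 81.2]
tcp_rot: [180.0, 0.0, 89.1]
ft_force: [-0.1, -0.4, 0.6]
finger_gap: 0.0
grip_force: 0.0
```

Run:
```python
from h import *
s=snap('scene','s3')
a=s['pixels'][115:300,130:450]
cv2.imwrite('pics/c4.png',cv2.convertScaleAbs(cv2.resize(a,(800,462),interpolation=cv2.INTER_CUBIC),alpha=1.4,beta=10))
```

```text
(no output)
```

View pics/c4.png

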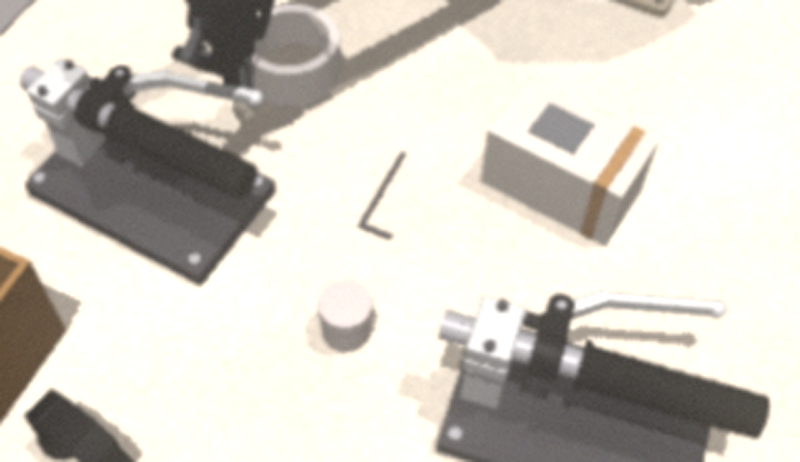

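The left lever is fully out again, with its ball at (720,308). The fingers stand just behind the right blade at (235,85). Pressing the right lever.

Request:
step_arm --pt "0.025 0 0" --pt "0.025 0 0" --pt "0.025 0 0" --pt "0.025 0 0" --pt "0.025 0 0" --pt "0 0 0" --pt "0 0 0" --spin '[0,0,0,0,0,0,0]'

```text
time: 10.3
tool_pos: [490.9, -180.3, 80.5]
tcp_rot: [-179.9, -0.1, 89.0]
ft_force: [-4.9, 2.8, 0.1]
finger_gap: -0.1
grip_force: 2.4
```

Request:
step_arm --pt "0.02 0 0" --pt "0.02 0 0" --pt "0 0 0" --pt "0 0 0" --spin '[0,0,0,0]'

```text
time: 10.8
tool_pos: [498.9, -180.0, 80.6]
tcp_rot: [-179.9, -0.1, 89.1]
ft_force: [-4.3, 4.4, 1.2]
finger_gap: 0.1
grip_force: 2.9
```

Request:
step_arm --pt "0.015 0 0" --pt "0.01 0 0" --pt "0 0 0" --pt "0 0 0" --spin '[0,0,0,0]'

```text
time: 11.3
tool_pos: [503.8, -179.7, 80.5]
tcp_rot: [-179.9, -0.1, 89.1]
ft_force: [-5.7, 6.7, 1.4]
finger_gap: 0.1
grip_force: 3.3
```

Request:
step_arm --pt "0.01 0 0" --pt "0 0 0" --pt "0 0 0" --spin '[0,0,0]'

```text
time: 11.68
tool_pos: [505.8, -179.6, 80.5]
tcp_rot: [-179.9, -0.1, 89.1]
ft_force: [-6.0, 5.9, 1.6]
finger_gap: -0.3
grip_force: 3.3
```

Request:
step_arm --pt "0.01 0 0" --pt "0 0 0" --pt "0 0 0" --spin '[0,0,0]'

```text
time: 12.05
tool_pos: [507.8, -179.6, 80.5]
tcp_rot: [-179.9, -0.1, 89.1]
ft_force: [-5.1, 6.4, 0.7]
finger_gap: -0.2
grip_force: 3.4
```

Request:
step_arm --pt "0.008 0 0" --pt "0 0 0" --pt "0 0 0" --spin '[0,0,0]'

```text
time: 12.42
tool_pos: [508.6, -179.5, 80.4]
tcp_rot: [-179.8, -0.1, 89.1]
ft_force: [-9.5, 7.5, 3.5]
finger_gap: -0.1
grip_force: 5.4
```

Request:
step_arm --pt "0.005 0 0" --pt "0 0 0" --pt "0 0 0" --spin '[0,0,0]'

```text
time: 12.8
tool_pos: [508.9, -179.6, 80.3]
tcp_rot: [-179.7, -0.1, 89.1]
ft_force: [-13.7, 7.0, 6.5]
finger_gap: 0.1
grip_force: 7.4
```

Run:
```python
from h import *
s=snap('scene','s4')
a=s['pixels'][125:235,130:270]
cv2.imwrite('pics/c5.png',cv2.convertScaleAbs(cv2.resize(a,(763,600),interpolation=cv2.INTER_CUBIC),alpha=1.4,beta=10))
```

```text
(no output)
```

View pics/c5.png

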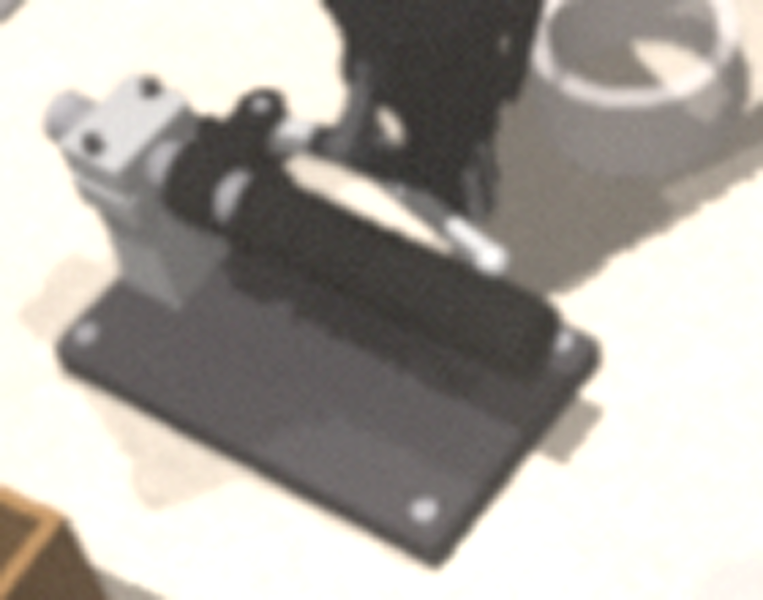

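The ball at (490,255) now rests on the grip, and the force jumped to about 14 N with 41 mm of travel, so the lever is fully in. I'll ease off slightly, hold and hand in.

Request:
step_arm --pt "-0.002 0 0" --pt "0 0 0" --pt "0 0 0" --pt "0 0 0" --spin '[0,0,0,0]'

```text
time: 13.35
tool_pos: [508.8, -179.6, 80.3]
tcp_rot: [-179.8, -0.1, 89.1]
ft_force: [-11.2, 7.3, 5.8]
finger_gap: -0.1
grip_force: 6.6
```

Run:
```python
from h import *
x=r.sense();print(x['tool_pos'],x['ft_force'],x['time'])
if x['ft_force'][0]<-7: print(r.hand_in())
```

```text
[ 508.83622361 -179.57615826   80.32651267] [-11.15258002   7.32075819   5.80270048] 13.35
the job is handed in; nothing more can be done
None
```

I handed the job in at 13.35 s, with no verdict shown: the left lever stopped short and came back out, and the right lever, the one without a stop, is held in against its grip with about 11 N.

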